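# Set the stop of a fit-up jig and butt the plate against it

## Robot

A 7-joint arm with a two-finger parallel gripper is mounted at the origin on a cart in front of the work surface, level with it; the furniture and walls round the work are solid. World frame = base frame: x ahead of the robot, y to its left, z up, the work surface at z = 0. Lengths are in m, angles in rad, forces in N, time in s.
With the tool pointing down it reaches from about 0.375 to 0.925 m from the base axis. Payload 3.1 kg.
Tool frame: the origin (TCP) lies between the finger pads; the fingertips stand 19 mm ahead of it and the grasp point (between the pads) is the TCP; z points along the fingers, y is the line along which they close (so a half turn about z gives the same grasp; the last joint's range is limited). The gripper opens to 85 mm and grips with 20 to 120 N. Pads are 22 mm wide; open, the fingers measure 114 mm over their backs; the gripper's body (76 mm by 85 mm) begins 54 mm behind the grasp point. The pads swing forward as they close: fully open they stand 13 mm farther back than shut.
Start: joints at [-0.816, 0.383, 0.044, 1.598, -0.018, 1.161, -0.05], TCP at [0.49, 0.428, 0.25] pointing down, gripper open.
Joint ranges: [-2.61, 2.61], [-0.41, 2.15], [-1.48, 1.57], [0, 2.5], [-1.57, 4.71], [0.05, 1.97], [-2.85, 2.85]. Speed limits (rad/s): [2.79, 2.79, 3.14, 3.14, 3.14, 3.14, 3.14].

## Interface

Orientations are given as a unit quaternion [x, y, z, w].
In Python, from bench import move_ptp, movel, move_j, move_gripper, pause, inverse_kinematics, read_camera, camera_params, MotionError, sign_off, look_for, tip_of, read_time_s, read_qpos, read_joint_vel, read_effort, read_eef_pos, read_tcp_rot, read_ft_force, read_ft_torque, read_finger_gap, read_grasp_force gives the robot as it stands. Calls block until the motion is done:
- move_ptp(position, orientation): joint-space move of the TCP to a pose.
- movel(position, orientation=None, speed=0.15): straight line of the TCP; orientation=None keeps the orientation; speed is the mean speed in m/s.
- move_j(angles): joint-space move.
- move_gripper(opening, effort=None): finger opening in m; effort is the grip in N (None keeps the last); returns when the fingers have stopped.
- pause(seconds).
- inverse_kinematics(position, orientation): joint angles nearest the present ones, or None.
- read_camera(name): name is "side" or "top" or "wrist"; returns the picture (400x640x3 uint8, red, green, blue); there is no depth.
- camera_params(name): a dict with "K" (3x3 intrinsics, pixels), "camera_from_world" (4x4, takes a point from world to camera coordinates). Camera axes: x right, y down, z forward; pixel columns grow to the right and rows downward; lengths in m; the calibration is good to about 2 mm. The wrist camera is an equidistant fisheye: a pixel r from the principal point sees the ray r / f radians off the axis. A picture is of the moment at which its call begins: read the wrist's pose just before it. camera_params takes no time and is no camera call; for the wrist camera it gives the pose at the moment of the call.
A pose or a line that the arm cannot do raises MotionError and nothing moves.
- sign_off(): hands the job in; it is judged then, once.
Trained networks look in the newest picture that a camera, given by its name, has taken for a name from the list of things; names that differ only in an ending like _2 or _b are one class to them, and where a whole thing is asked for, a point or a joint stands for the part that bears it (a point fixed in the world has none). Each returns a list of dicts, best first, with "confidence" (0 to 1); they miss things now and then, are a little off and sometimes report something else, mostly with a low value. They report only what shows in the picture. A call takes as long as a camera call.
- look_for(camera, name): "at" ([column, row] in pixels, amid what is visible of it).
- tip_of(camera, name): "at" ([column, row] in pixels: a listed point, or the origin of a listed thing).
Readings, each from a call of its own:
- read_time_s(): time.
- read_qpos(): joint angles.
- read_joint_vel(): joint speeds.
- read_effort(): joint torques, N m.
- read_eef_pos(): TCP position.
- read_tcp_rot(): TCP orientation.
- read_ft_force(): force on the tool from outside, world axes, zero at the start.
- read_ft_torque(): the same for the moment, N m.
- read_finger_gap(): finger opening in m.
- read_grasp_force(): force on a finger pad.
Only numpy, scipy, OpenCV 4.12 (cv2) and the standard library are available. Lean on these libraries where they do the work, as an engineer would, in place of code of your own. Each camera call takes 0.05 s, during which the arm holds its last target. There are 200 camera calls.

## Task

On the fit-up jig, push the stop bar along its rails until it drops into the locating notches, then swing the keeper round until its tab lies over the bar's foot, and then push the flat steel plate along the bed until it sits square against the stop bar. This is all fingertip work: push things only, do not lift the bar or the plate, and leave the soapstone, the tee coupon and the tape measure where they are.

Things in the scene. Friction and masses are not known exactly. Their poses are not given: they have to be found in the camera images.
- jig: Fixed fit-up jig: dark steel bed 220 (x) x 300 (y) x 10 mm on 6 mm feet, origin centre of the bed's underside, z up, axes the world's at yaw 0. Along y run two steel rails, 22 wide, 20 high on the bed (tops 30 mm above origin), centred at x = -91 and +91, 160 mm free between them. The bed's ends are open; an 8 mm pin stands 13 mm high on each rail at y = +143.5.
- notch (a point): Point midway between the two locating notches, level with their floors (jig frame 0, 0, 23 mm). Each rail has one notch with upright walls, 45 mm long (jig y = -22.5 to +22.5) and 7 mm deep.
- stop_bar: Loose bright steel bar across the rails, on their +y part, 0.5-0.8 kg: upright middle 154 (x) x 20 (y) x 23 mm between the rails (3 mm play each end), with a foot 40 (y) x 12 mm thick on each rail. Origin mid-length, level with the feet's undersides; middle spans z -11 to +12. Axes about the jig's. Origin is 30 mm above the jig's riding, 23 seated (2.5 mm play along y). Friction 1-6 N.
- keeper (a joint): Keeper angle. A flat steel tab, 16 wide, 58 mm long, 5 thick, turns on an upright pivot on the x = -91 rail. It grows clockwise seen from above: 0.52 tab points straight out (jig -x), 2.09 closed, pointing jig +y over the bar's foot; end stops 0 and 2.13. Friction holds it, about 1.2 N at the knob moves it. It passes 2 mm over a seated foot; a riding foot blocks it.
- keeper_hinge (a point): Point on the keeper's pivot axis at the tab's underside: jig frame -91, -36.5, 37 mm. Its boss and screw head, up to 9.5 mm radius, end 48 mm above the jig's origin.
- keeper_knob (a point): Centre of the black ball knob (18 mm across, on a short stem) on the keeper's tab, 42 mm from the pivot axis, 54.5 mm above the jig's origin. The ball's top is at 63.5 mm, the tab's top at 42 mm above the jig's origin.
- plate: Loose flat dark steel plate 130 x 40 x 10 mm, 0.3-0.5 kg, lying on the bed between the rails on their -y part, a little askew. Origin centre of its underside; own x across the 40 mm width (roughly jig +y), own y along the 130 mm length (roughly jig -x). Butted on the bar its centre is 30 mm from the bar's mid-line, on the jig's -y side. Friction 1-4 N.
- tee_coupon: Bystander, leave alone: small welded tee coupon, 50 x 80 x 43 mm, dark steel, behind the jig (its +x side). Origin: centre of its underside.
- soapstone: Bystander, leave alone: soapstone marker in its holder, a slim bar 14 x 150 x 8 mm, on the table at the robot's side of the jig. Origin: centre of its underside.
- tape: Bystander, leave alone: yellow tape measure, 64 x 96 x 40 mm, near the table's front right corner. Origin: under its case.

How it is judged:
By the outcome, as a careful person would: the job done as asked, in the order asked, and still so for the second after the job is handed in, with the robot touching nothing.
It also fails if it takes over 59 s, if anything falls off the work surface, if the arm or the gripper's body presses on something with over 40 N, if the wrist force passes 120 N, or if a joint passes its speed limit or range.

## Working session

There is one attempt and no reset: what is moved stays moved. The work goes in short steps, each a Python script; the robot and the scene stay as the last script left them, time stands still between calls to the robot, and variables do not carry over. Pictures are saved under pics/ and viewed, at most 10 in all, crops included, and the job is handed in when it is done.

```bash
ls; mkdir -p pics
cat > h.py <<'E'
import numpy as np, cv2
from bench import *
def ray(cam,px):
    p=camera_params(cam);K=np.array(p["K"]);T=np.array(p["camera_from_world"])
    if cam=="wrist":
        d=(np.array(px)-K[:2,2])/np.array([K[0,0],K[1,1]]);r=np.linalg.norm(d)
        v=np.r_[d/max(r,1e-9)*np.sin(r),np.cos(r)]
    else: v=np.linalg.inv(K)@np.r_[px,1.]
    R=T[:3,:3];return -R.T@T[:3,3],R.T@v
def at_z(cam,px,z):
    o,d=ray(cam,px);return o+d*(z-o[2])/d[2]
def proj(cam,P):
    p=camera_params(cam);K=np.array(p["K"]);T=np.array(p["camera_from_world"])
    q=T[:3,:3]@np.array(P)+T[:3,3];q=K@q;return q[:2]/q[2]
def save(cam,name):
    im=read_camera(cam);cv2.imwrite(f"pics/{name}.png",np.array(im)[:,:,::-1]);return im
E
python3 - <<'E'
from h import *
np.set_printoptions(precision=4,suppress=True)
Z={'jig':.006,'notch':.029,'stop_bar':.036,'keeper_hinge':.043,'keeper_knob':.0605,'plate':.016,'tee_coupon':0,'soapstone':0,'tape':0}
print(read_time_s(),read_tcp_rot(),read_ft_force())
for c in ('top','side'):
    save(c,c+'0')
    for n in Z:
        for r in tip_of(c,n)[:2]: print(c,n,np.round(r['at'],1),round(r['confidence'],2),at_z(c,r['at'],Z[n])[:2])
    print(ray(c,[320,200]))
E
```

```text
pics
0.0 [ 0.4135  0.9105 -0.0012 -0.0005] [-0.4463 -0.0714 -0.6695]
top jig [300.9 209.9] 0.58 [ 0.5707 -0.0485]
top jig [298.9 141.2] 0.39 [ 0.7418 -0.0501]
top notch [295.3 209.2] 0.87 [ 0.5682 -0.0368]
top stop_bar [323.9 238.8] 0.67 [ 0.4965 -0.0983]
top keeper_hinge [325.3 236.3] 0.82 [ 0.5009 -0.1016]
top keeper_knob [336.7 254.2] 0.52 [ 0.459  -0.1237]
top plate [340.5 194.9] 0.7 [ 0.5997 -0.1425]
top tee_coupon [300.3 143.6] 0.86 [ 0.7378 -0.053 ]
top soapstone [287.3 276.3] 0.75 [ 0.42   -0.0116]
top tape [397.5 302.3] 0.8 [ 0.3509 -0.2556]
top tape [336.7 256.1] 0.49 [ 0.4599 -0.1261]
(array([ 0.3876, -0.0873,  0.8883]), array([ 0.2259, -0.0077, -0.9741]))
side jig [304.  198.6] 0.63 [ 0.5685 -0.0527]
side jig [279.6 255.6] 0.39 [ 0.4195 -0.0089]
side notch [300.4 187.6] 0.68 [ 0.5864 -0.0436]
side stop_bar [256.6 196.7] 0.93 [0.5521 0.0579]
side keeper_hinge [323.2 222.1] 0.69 [ 0.4928 -0.1047]
side keeper_hinge [327.1 232.5] 0.31 [ 0.4679 -0.115 ]
side keeper_knob [331.2 231.4] 0.6 [ 0.4642 -0.1241]
side keeper_knob [387.4 294. ] 0.38 [ 0.3345 -0.2451]
side plate [343.  185.9] 0.75 [ 0.6042 -0.1473]
side tee_coupon [279.9 255.1] 0.65 [ 0.4227 -0.0086]
side tee_coupon [305.3 142.4] 0.58 [ 0.7404 -0.0417]
side soapstone [281.6 256.1] 0.68 [ 0.4205 -0.0128]
side tape [386.7 292.6] 0.64 [ 0.3511 -0.2531]
(array([ 0.1633, -0.1261,  0.8206]), array([ 0.4436,  0.0371, -0.8955]))
```

Run:
```python
import cv2
for c in ('top','side'):
    im=cv2.imread(f'pics/{c}0.png')[110:290,200:420]
    cv2.imwrite(f'pics/{c}0c.png',cv2.resize(im,(733,600),interpolation=cv2.INTER_CUBIC))
```

```text
(no output)
```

View pics/top0c.png

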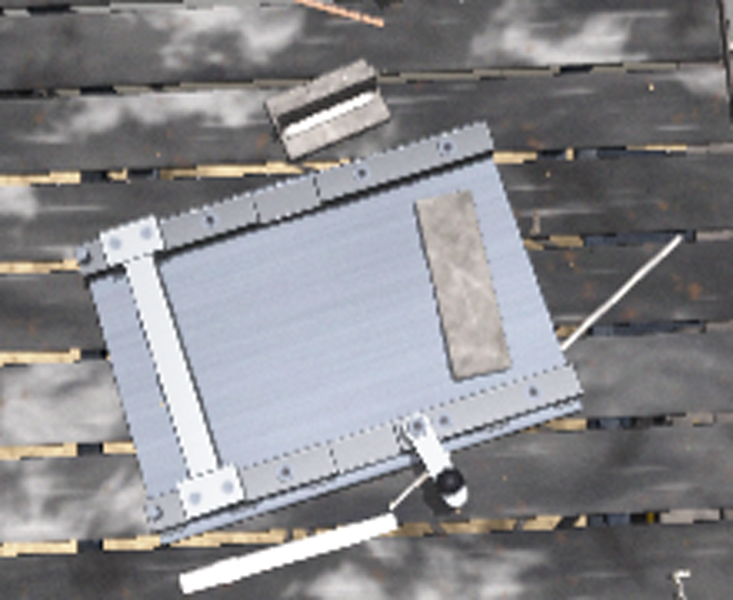

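View pics/side0c.png

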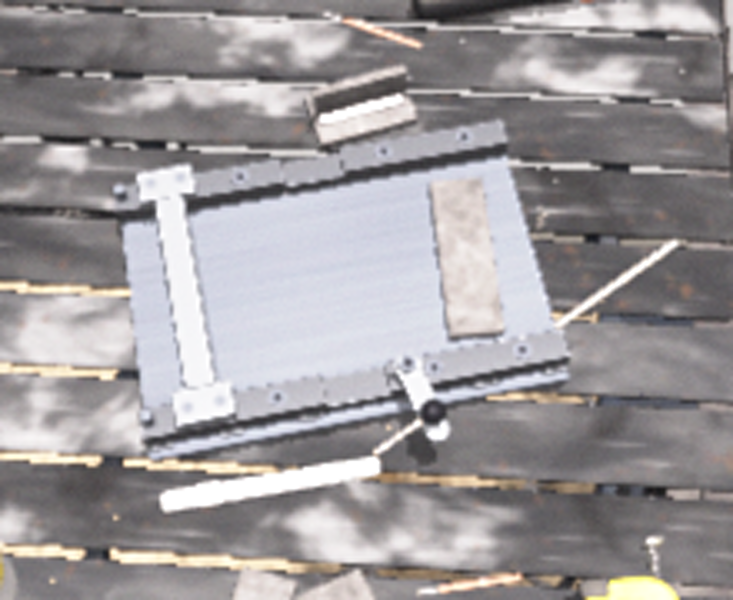

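The top crop shows the bar at the jig's left (+y) end and the plate at the right. The keeper screw is at about (417,425) and the knob at (452,480), in crop pixels. Next I'll fit the jig pose to features seen in both views.

```bash
cat > fit.py <<'E'
from h import *
from scipy.optimize import least_squares
np.set_printoptions(precision=4,suppress=True)
s=733/220
J=np.array([[91,143.5,43],[-91,143.5,43],[-91,-36.5,48],[102,-150,30],[80,-150,30],[-80,-150,30],[-102,-150,30],[102,-22.5,30],[102,22.5,30]])/1e3
P={'top':[[84,256],[153,512],[417,425],[489,122],[494,155],[576,367],[582,395],[315,178],[254,200]],
'side':[[121,190],[148,418],[408,364],[506,120],[508,150],[568,335],[570,356],[340,155],[283,165]]}
W={c:np.array(p)/s+[200,110] for c,p in P.items()}
def tw(p,q):
    c,sn=np.cos(p[2]),np.sin(p[2]);q=np.atleast_2d(q)
    return np.c_[p[0]+c*q[:,0]-sn*q[:,1],p[1]+sn*q[:,0]+c*q[:,1],q[:,2]+.006]
def inv(p,w):
    c,sn=np.cos(p[2]),np.sin(p[2]);d=np.array(w)[:2]-p[:2];return np.array([c*d[0]+sn*d[1],-sn*d[0]+c*d[1]])
def res(p,cams): return np.concatenate([[proj(c,w)-x for w,x in zip(tw(p,J),W[c])] for c in cams]).ravel()
if __name__=='__main__':
    for cams in (['top'],['side'],['top','side']):
        r=least_squares(res,[.57,-.05,.3],args=(cams,),loss='soft_l1');print(cams,r.x);print(np.abs(r.fun).max(),res(r.x,cams).reshape(-1,2).round(1).tolist())
    p=r.x;np.save('jig.npy',p)
    px=lambda q:np.array(q)/s+[200,110]
    for n,z,t,sd in [('knob',.0605,(452,480),(433,410)),('barfootN',.048,(210,491),(203,403)),('barfootF',.048,(132,240),(165,183)),('bar mid left top edge',.048,(160,370),(185,290)),
        ('pl1',.026,(414,201),(430,184)),('pl2',.026,(469,191),(482,180)),('pl3',.026,(510,365),(501,330)),('pl4',.026,(454,380),(449,337))]:
        print(n,*[inv(p,at_z(c,px(q),z)) for c,q in (('top',t),('side',sd))])
E
python3 fit.py
```

```text
['top'] [ 0.5726 -0.0432  0.2585]
1.628065830097455 [[-0.3, -0.2], [0.1, 0.7], [0.4, 1.3], [-0.4, 0.5], [1.1, -1.0], [-0.8, -0.2], [0.7, 0.6], [-0.2, -0.6], [-0.5, -1.6]]
['side'] [ 0.5717 -0.0455  0.2603]
1.4855796263772731 [[-0.3, 0.3], [-0.6, 0.4], [0.5, 0.8], [-0.4, 0.6], [1.0, -1.4], [-0.9, -0.7], [1.0, 1.5], [0.3, -1.5], [-0.2, -1.4]]
['top', 'side'] [ 0.5722 -0.0442  0.2595]
1.671564473265505 [[0.2, -0.0], [0.7, 0.9], [0.9, 1.4], [0.0, 0.5], [1.5, -0.9], [-0.3, -0.2], [1.2, 0.7], [0.2, -0.5], [-0.1, -1.5], [-0.8, 0.1], [-1.2, 0.1], [-0.1, 0.5], [-0.9, 0.4], [0.5, -1.5], [-1.5, -0.9], [0.4, 1.3], [-0.2, -1.7], [-0.7, -1.6]]
knob [-0.1289 -0.0457] [-0.1282 -0.0461]
barfootN [-0.0869  0.1057] [-0.0876  0.1035]
barfootF [0.0924 0.1101] [0.0909 0.1093]
bar mid left top edge [0.0001 0.1156] [-0.0001  0.1053]
pl1 [ 0.0669 -0.0833] [ 0.0641 -0.085 ]
pl2 [ 0.0621 -0.1224] [ 0.0597 -0.1243]
pl3 [-0.0643 -0.1099] [-0.0652 -0.1094]
pl4 [-0.0625 -0.0703] [-0.0632 -0.0719]
```

```bash
cat >> h.py <<'E'
jp=np.load('jig.npy') if __import__('os').path.exists('jig.npy') else None
def W(x,y,z):  # jig xy, world z
    c,s=np.cos(jp[2]),np.sin(jp[2]);return [jp[0]+c*x-s*y,jp[1]+s*x+c*y,z]
def Q(a):  # tool down, tool-x at jig angle a
    a=a+jp[2];return [np.cos(a/2),np.sin(a/2),0.,0.]
def FJ():
    f=np.array(read_ft_force());c,s=np.cos(jp[2]),np.sin(jp[2]);return np.array([c*f[0]+s*f[1],-s*f[0]+c*f[1],f[2]])
def JP():
    d=np.array(read_eef_pos());c,s=np.cos(jp[2]),np.sin(jp[2]);x,y=d[:2]-jp[:2];return np.array([c*x+s*y,-s*x+c*y,d[2]])
E
python3 - <<'E'
from h import *
np.set_printoptions(precision=4,suppress=True)
q=Q(np.pi/2)
move_ptp(W(0,.142,.12),q); move_gripper(.05)
movel(W(0,.142,.040),speed=.1)
print(read_time_s(),FJ(),JP())
movel(W(0,.034,.040),speed=.06); print(read_time_s(),FJ(),JP())
for y in np.arange(.032,.0119,-.002):
    movel(W(0,y,.040),speed=.03); f=FJ(); print(round(y,4),f,JP()[1])
    if abs(f[1])>14: break
print(read_time_s()); save('top','top1')
for n,z in (('stop_bar',.036),('stop_bar',.029)):
    for c in ('top','side'):
        if c=='side': save(c,'side1')
        for r in tip_of(c,n)[:1]: print(c,r['confidence'],at_z(c,r['at'],z))
E
```

```text
3.75 [1.2172 0.0024 0.0119] [0.0007 0.1419 0.0405]
5.7 [ 0.9017  3.1448 -0.397 ] [0.0003 0.0347 0.04  ]
0.032 [-0.0572  2.163  -1.2306] 0.03149494477067897
0.03 [ 0.5376  1.4269 -1.1051] 0.029431253935319982
0.028 [-0.5962  2.7497 -1.5503] 0.027594730202445156
0.026 [-0.115   2.132  -1.2238] 0.025593311517096762
0.024 [ 0.1628  0.9061 -0.6967] 0.023260536014658335
0.022 [-0.3414  4.3743  0.5015] 0.022644109687512546
0.02 [0.1682 5.1792 0.3713] 0.020934964003823314
0.018 [-1.3114  5.7659  2.3237] 0.01929399188358923
0.016 [-1.8124  9.2105  3.8475] 0.0192326518737052
0.014 [-1.8694 11.3681  4.9906] 0.01913999858430135
0.012 [-2.1235 13.987   6.1858] 0.0191022760318778
8.45
top 0.68 [ 0.569 -0.052  0.036]
side 0.95 [ 0.5755 -0.0396  0.036 ]
top 0.68 [ 0.5705 -0.0517  0.029 ]
side 0.61 [ 0.587  -0.0543  0.029 ]
```

Run:
```python
from h import *
movel(W(0,.045,.040),speed=.1); movel(W(0,.075,.14),speed=.2)
move_ptp(W(0.0,.11,.20),Q(np.pi/2))
print(read_time_s(),FJ())
a=save('wrist','w2'); b=save('side','side2')
b=b[120:270,230:400]; 
im=np.hstack([a[:,:,::-1][:, :, :], cv2.resize(b[:,:,::-1],(453,400),interpolation=2)])
cv2.imwrite('pics/m2.png',cv2.resize(im,(800,int(400*800/1093)),interpolation=cv2.INTER_AREA))
cv2.imwrite('pics/s2.png',cv2.resize(b[:,:,::-1],(680,600),interpolation=2))
```

```text
10.3417 [-0.71742663 -0.06661134 -0.10257605]
```

View pics/m2.png

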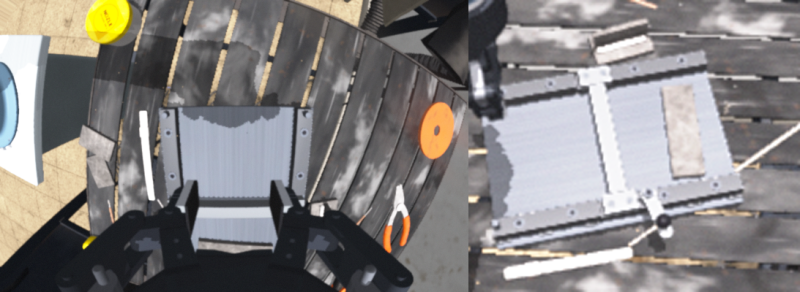

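Bar is now at the notches, between (595,75) and (618,205) in the montage. I'll zoom in to check that both feet have dropped.

View pics/s2.png

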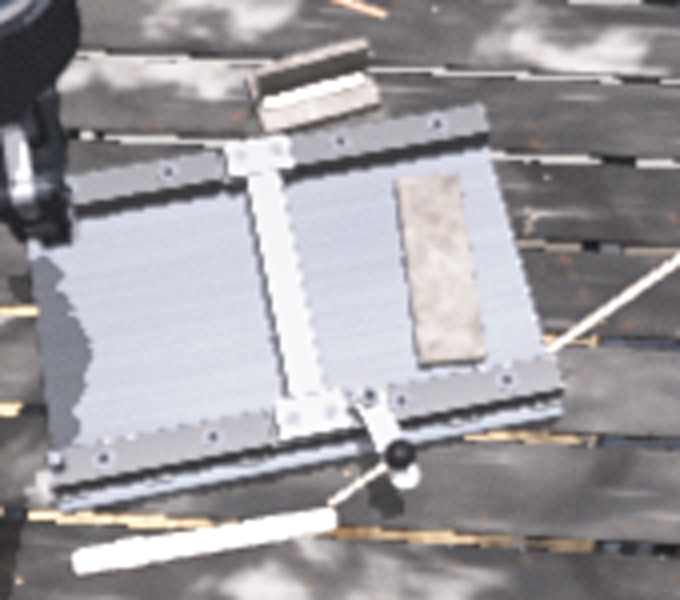

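Run:
```python
from h import *
np.set_printoptions(precision=3,suppress=True)
def pose(th,off,z=.074):
    ph=np.pi-(th-.52); t=np.array([np.sin(ph),-np.cos(ph)])
    k=np.array([-.091,-.0365])+.042*np.array([np.cos(ph),np.sin(ph)])-off*t
    return W(*k,z),Q(np.arctan2(t[1],t[0]))
for th in (.28,1.2,2.13): print(inverse_kinematics(*pose(th,.02)))
p,q=pose(.28,.036,.13); move_ptp(p,q); move_gripper(0.)
movel(pose(.28,.036)[0],speed=.1); print(read_time_s(),FJ())
for th in np.r_[np.arange(.28,2.0,.14),2.0,2.05,2.09,2.13]:
    p,q=pose(th,.020); movel(p,q,speed=.05); f=FJ(); print(round(th,2),f)
    if np.linalg.norm(f[:2])>12: print('stop');break
print(read_time_s(),read_qpos()); save('top','top3'); save('side','side3')
for c in ('top','side'):
    for r in tip_of(c,'keeper_knob')[:1]: print(c,r['confidence'],r['at'],at_z(c,r['at'],.0605))
print(W(-.091,.0055,.06))
```

```text
[-0.083  0.339  0.328  2.126 -0.167  0.7    0.855]
[-0.246  0.302  0.426  2.193 -0.197  0.682 -0.104]
[-0.409  0.333  0.518  2.172 -0.256  0.694 -1.066]
12.625 [0.304 0.156 0.257]
0.28 [0.557 0.269 0.178]
0.42 [ 0.156 -0.11  -0.385]
0.56 [ 0.659 -0.585 -0.16 ]
0.7 [ 0.036 -0.248 -0.644]
0.84 [-0.841 -0.329  0.723]
0.98 [ 0.835  0.322 -0.724]
1.12 [-0.185 -0.665  0.169]
1.26 [ 0.394 -0.258 -0.281]
1.4 [ 0.373 -0.395  0.18 ]
1.54 [-0.083  0.877  0.581]
1.68 [ 0.069  1.018 -0.006]
1.82 [-0.437  0.248  0.248]
1.96 [-0.358  0.405  0.414]
2.0 [-1.396  0.405  0.341]
2.05 [-0.095  0.423 -0.03 ]
2.09 [-1.463  0.242  0.329]
2.13 [-1.108  0.235 -0.277]
17.5917 [-0.574  0.373  0.711  2.179 -0.374  0.71  -0.957]
[np.float64(0.48285934644860734), np.float64(-0.06222605557668441), 0.06]
```

Run:
```python
from h import *
np.set_printoptions(precision=3,suppress=True)
x0,y0,z0=JP(); print(x0,y0)
for i in range(1,6):
    movel(W(-.111+.001*i,.0055,.074),speed=.03); f=FJ(); print(i,f,JP()[:2])
    if f[0]<-4: break
movel(W(-.15,.0055,.074),speed=.1); movel(W(-.16,-.02,.15),speed=.2)
move_ptp(W(0.0,-.15,.13),Q(np.pi/2)); move_gripper(.05)
print(read_time_s(),FJ())
a=save('side','side4');b=save('top','top4')
for c in ('top','side'):
    for n,z in (('keeper_knob',.0605),('stop_bar',.029)):
        for r in tip_of(c,n)[:1]: print(c,n,r['confidence'],r['at'],at_z(c,r['at'],z))
f=lambda i:cv2.resize(i[120:270,230:400][:,:,::-1],(453,400),interpolation=2)
cv2.imwrite('pics/m4.png',np.hstack([f(a),f(b)])[:,:800])
```

```text
-0.10935632302225878 0.006378793459303363
1 [0.074 0.157 0.729] [-0.11   0.005]
2 [ 0.466 -0.409 -0.799] [-0.109  0.005]
3 [-1.58   0.318  0.984] [-0.108  0.006]
4 [-1.547 -0.613  0.214] [-0.107  0.006]
5 [-1.11   0.276  0.218] [-0.106  0.006]
22.2917 [ 0.232 -0.419  0.993]
top stop_bar 0.67 [303.3, 205.3] [ 0.576 -0.055  0.029]
side keeper_knob 0.53 [305.9, 219.8] [ 0.489 -0.066  0.06 ]
side stop_bar 0.95 [302.3, 190.9] [ 0.578 -0.049  0.029]
```

View pics/m4.png

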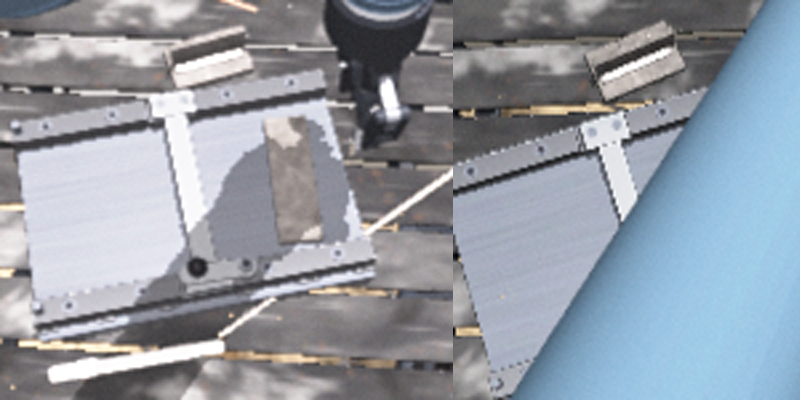

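Run:
```python
from h import *
import fit
k=fit.inv(jp,at_z('side',[303.9,220.1],.0605));h=fit.inv(jp,at_z('side',[322.2,219.4],.054))
print(k,h,k-h)
d=k-h;print(2.09+np.arctan2(d[0],d[1]))
a=cv2.imread('pics/side4.png')[200:245,285:345];cv2.imwrite('pics/k4.png',cv2.resize(a,(720,540),interpolation=cv2.INTER_CUBIC))
```

```text
[-0.0862  0.0047] [-0.09   -0.0363] [0.0038 0.041 ]
2.181295909189529
```

View pics/k4.png

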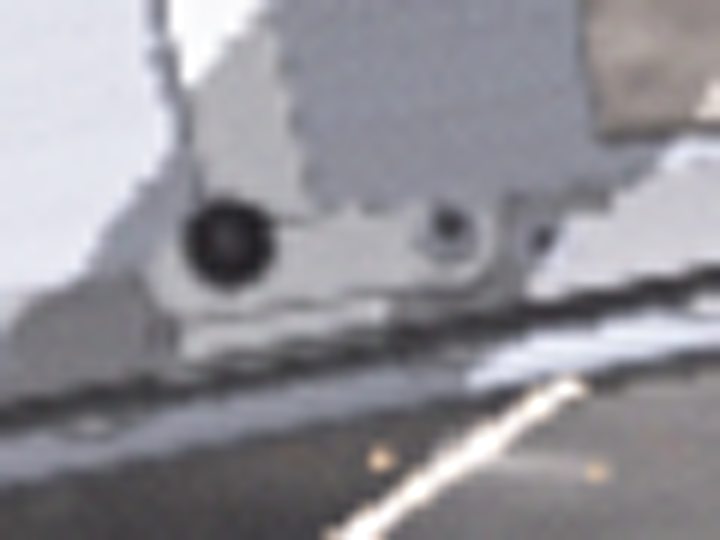

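The tab lies over the bar's foot: knob at (230,240), pivot at (450,225) in the zoom. Next is the plate.

Run:
```python
from h import *
np.set_printoptions(precision=4,suppress=True)
q=Q(np.pi/2)
movel(W(0,-.150,.045),q,speed=.1)
z=.045
while z>.024:
    z-=.0015; movel(W(0,-.150,z),speed=.03); f=FJ()
    if f[2]>3: break
zt=JP()[2]; print('touch',z,zt,f,read_time_s())
z=zt+.003
movel(W(0,-.150,z),speed=.05); print(FJ())
movel(W(0,-.072,z),speed=.05); print(read_time_s(),FJ(),JP())
for y in np.arange(-.070,-.048,.0015):
    movel(W(0,y,z),speed=.04); f=FJ(); print(round(y,4),f,JP()[1])
    if f[1]<-13: break
print(read_time_s())
```

```text
touch 0.031499999999999986 0.03216416333282383 [-1.1897 -0.2742  3.8334] 25.8417
[ 0.0783 -0.11   -0.424 ]
27.8 [-0.0932 -2.053   1.3304] [ 0.0002 -0.0721  0.0353]
-0.07 [ 0.102  -1.905   2.3558] -0.0702276640625322
-0.0685 [-0.8495 -2.8646  1.5188] -0.06871115115612358
-0.067 [-0.0006 -3.1109  1.141 ] -0.06703491019882431
-0.0655 [-0.7923 -3.5475  1.483 ] -0.06546881771478198
-0.064 [-0.7353 -2.3338  2.129 ] -0.06387677638192027
-0.0625 [ 0.4106 -4.2764  1.2671] -0.06264361409846464
-0.061 [ 0.2921 -5.6032  0.2737] -0.06218330255742395
-0.0595 [-0.0079 -6.4277  0.289 ] -0.06127715506371475
-0.058 [-0.3195 -6.6343  0.6244] -0.06009505260369049
-0.0565 [-0.2772 -6.1863 -0.2127] -0.05874965993207451
-0.055 [ 0.9293 -6.8123 -0.4745] -0.05782574809486013
-0.0535 [ 0.0648 -8.4433 -2.0471] -0.05753453168592735
-0.052 [  0.0821 -10.3318  -2.6296] -0.057299027183489365
-0.0505 [  0.7712 -12.8305  -2.6529] -0.05723344908418222
-0.049 [  1.4976 -13.6298  -2.2844] -0.05715821020233441
31.55
```

Run:
```python
from h import *
z=JP()[2]
movel(W(0,-.062,z),speed=.02); movel(W(0,-.10,z),speed=.1); movel(W(0,-.12,.15),speed=.2)
move_ptp([.50,.38,.25],Q(np.pi/2)); print(read_time_s(),FJ())
a=save('side','side5');b=save('top','top5')
f=lambda i:cv2.resize(i[135:255,240:340][:,:,::-1],(400,480),interpolation=2)
cv2.imwrite('pics/m5.png',np.hstack([f(a),f(b)]))
```

```text
35.625 [0.08708538 0.69836654 0.46175353]
```

View pics/m5.png

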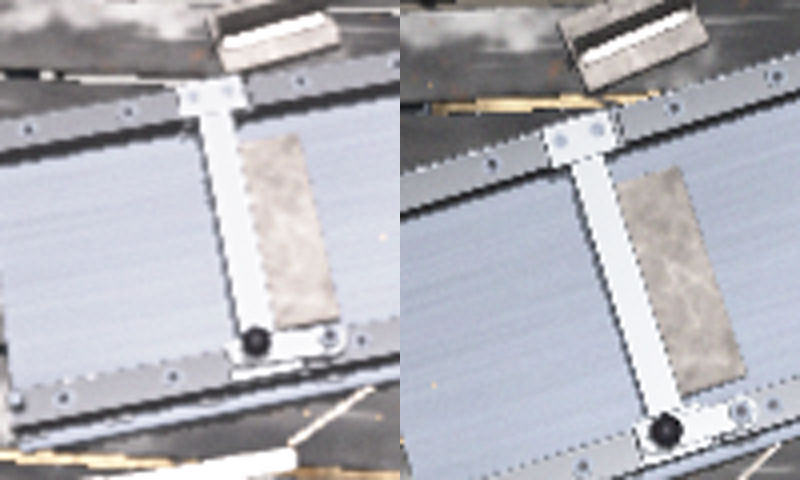

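```bash
python3 -c "
from bench import *
print(sign_off(),read_time_s())"
```

```text
the job is handed in; nothing more can be done
the job is handed in; nothing more can be done
```

I handed the job in about 36 s into the 59 s limit: the bar is in its notches, the keeper's tab is over its foot, and the plate sits square against the bar; I judged the far foot's drop only from push forces and pictures, not from a height measurement.

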